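# Turn the swivel hook to its stop and hang up the collet spanner

### The job

Put the collet spanner away on the tool stand: first push the swivel hook round to the front, over the red mark on the foot, until it meets its stop, press it firmly home there without forcing it, and only then hang the spanner on the hook by its eye. Leave the spanner hanging freely from the hook with its handle down, the hook still facing the front, and leave the pliers, loupe and oil bottle where they are.

Things in the scene. Friction and masses are not known exactly. Their poses are not given: they have to be found in the camera images.
- stand: Fixed tool stand: grey round foot 92 mm across and 14 mm high, steel post 16 mm across up to a swivel head. Origin on the bench at the centre of the foot (the post's axis, which is also the swivel's axis), z up. Its front is its own -x side, shown by a red mark on the foot.
- turret (a joint): Brass swivel head on the post, 32 mm across, 170 to 198 mm high, turning about the post's axis. 0 rad = at its rigid stop, hook to the stand's front; positive = turned clockwise from above, to 1.9. Starts at 0.7 to 1.5. Friction holds it: 2 to 2.5 N sideways, 45 mm from the axis, moves it. At the stop a further push of 6 to 15 N seats it; over 40 N forces it.
- hook_axis (a point): Hook of 8 mm round steel bar on the swivel head. Origin on the swivel axis 170 mm above the bench; own -x points outward along the hook, z up. The bar's centre line runs from the head (12 mm out, 14 mm up) to its lowest point (50 out, 10 up), then bends upward through (64, 14) and (72, 24) to the upright tip (74 out, 48 up).
- hook_bar (a point): Point on the centre line of the near-level part of the hook bar, 42 mm out from the swivel axis and 181 mm above the bench; axes as hook_axis. The eye finally rests near here.
- hook_tip (a point): Centre of the red ball, 10 mm across, on the hook's upright tip, 219 mm above the bench.
- spanner_grip (a point): Centre, half-way up, of the blue, black-banded handle of the steel collet spanner (handle 60 long, 18 wide, 12 high). The spanner lies flat on the bench, about 70 g. Own x points along the spanner toward its eye, z up as it lies.
- spanner_eye (a point): Centre of the spanner's eye: flat steel ring 42 mm across, hole 23 mm, 8 mm thick, flush with the handle's underside, 70 mm from the handle's centre along x; the hole's axis is z (axes as spanner_grip). Lowered flat over the hook's tip with the handle outward, down to the bend, and let go, the spanner swings down and hangs.
- pliers_centre (a point): Small blue pliers, 47 x 129 x 9 mm, lying; bystander. Centre.
- loupe_centre (a point): Black eye loupe with a red ring, 41 mm across, 38 mm high; bystander. Centre.
- oil_bottle_centre (a point): Small amber bottle with a white cap, 29 mm across, 55 mm high, standing; bystander. Centre.

How it is judged:
By the outcome, as a careful person would: the job done as asked, in the order asked, and still so for the second after the job is handed in, with the robot touching nothing.
It also fails if it takes over 64 s, if anything falls off the work surface, if the arm or the gripper's body presses on something with over 40 N, if the wrist force passes 120 N, or if a joint passes its speed limit or range.

### The arm

A 6-joint arm with a two-finger parallel gripper is mounted at the origin on a cart in front of the work surface, level with it; the furniture and walls round the work are solid. World frame = base frame: x ahead of the robot, y to its left, z up, the work surface at z = 0. Lengths are in mm, angles in rad, forces in N, time in s.
With the tool pointing down it reaches from about 400 to 925 mm from the base axis. Payload 12.5 kg.
Tool frame: the origin (TCP) lies midway between the tips of the shut fingers; the grasp point (between the pads) lies 19 mm behind it (env.tcp_to_grasp is the distance from the TCP to the grasp point, in mm); z points along the fingers, y is the line along which they close (so a half turn about z gives the same grasp; the last joint's range is limited). The gripper opens to 95 mm and grips with 3 to 60 N. Pads are 20 mm wide; open, the fingers measure 119 mm over their backs; the gripper's body (75 mm by 180 mm) begins 59 mm behind the grasp point.
Start: joints at [1.008, 0.491, 1.559, -0, 1.092, -0.106], TCP at [275.661, 560.944, 214.661] pointing down, gripper open.
Joint ranges: [-3.1, 3.1], [-0.84, 2.19], [0.05, 2.79], [-1.13, 4.28], [0.06, 2.93], [-2.69, 2.69]. Speed limits (rad/s): [2.22, 2.22, 2.79, 3.14, 3.14, 3.14].

### API

Orientations are given as [roll, pitch, yaw] about the fixed x, y, z axes, in that order (R = Rz(yaw) Ry(pitch) Rx(roll)).
In Python, from cell import env gives the robot as it stands. The module is installed in compiled form; this text tells all that it offers.
- The arm moves only by the tool step_arm, never from a script. Its argument "plan" is a list that holds one entry, the list of rows, each a list of 5 numbers: the shift along the tool's x, y, z in mm, then the turn about the tool's z in degrees, then the opening, from -1 (shut) to 1 (fully open). A call has 1 to 8 rows; each row is the pose to reach, as a shift and turn from the pose commanded when the call began, along the tool's axes at that moment; what a row does not reach only later rows make up. A row lasts 1/12 s, in which the tool goes at most 41.7 mm and 7.16 degrees, less where a joint would pass 70% of its speed; a pose out of reach is approached as far as the arm can. A call with a gripper value outside its range is refused whole. The fingers move at their own pace and stop on an object; the grip force is fixed at half the most. Time passes only in rows, so rows that repeat a pose let the fingers close. It gives the time, the measured TCP pose, the force, the opening and the grip force at its end, in the units of the state.
- env.state(): the state, without advancing time (a new reading comes with each control period).
- env.read_camera(name): name is "side" or "top"; returns the picture (400x640x3 uint8, blue, green, red); there is no depth.
- env.get_calibration(name): a dict with "K" (3x3 intrinsics, pixels), "D" ([k1, k2, p1, p2, k3] as OpenCV has them; the pictures are not rectified), "extrinsics" (4x4, takes a point from world to camera coordinates). Camera axes: x right, y up, looking along -z (the intrinsics and any distortion apply to the point x, -y, -z); pixel columns grow to the right and rows downward; lengths in mm; the calibration is good to about 2 mm. A picture is of the moment at which its call begins. get_calibration takes no time and is no camera call.
- env.job_done(): hands the job in; it is judged then, once.
The state is a dict: "t": time; "joints": joint angles; "qvel": joint speeds; "tau": joint torques, N m; "eef_pos": TCP position; "tcp_rot": TCP orientation; "ft_force": force on the tool from outside, world axes, zero at the start; "moment": the same for the moment, N m; "opening": opening from 0.0 (shut) to 1.0 (fully open); "grip_force": force on a finger pad.
Only numpy, scipy, OpenCV 4.12 (cv2) and the standard library are available. Lean on these libraries where they do the work, as an engineer would, in place of code of your own. Each camera call takes 0.05 s, during which the arm holds its last target. There are 200 camera calls.

## Working session

There is one attempt and no reset: what is moved stays moved. The work goes in short steps, Python scripts to look and compute and a tool call to move; the robot and the scene stay as the last step left them, time stands still between calls to the robot, and variables do not carry over. Pictures are saved under pics/ and viewed, at most 10 in all, crops included, and the job is handed in when it is done.

Besides the shell and the picture viewer there is one more tool, called in YAML: its name, and indented under it one key for each argument. step_arm: Moves the arm, as the interface text tells. Its arguments: {"type":"object","properties":{"plan":{"type":"array"}},"required":["plan"]}

```bash
mkdir -p pics; python3 - <<'E'
from cell import env
import cv2
for n in("side","top"):
    cv2.imwrite(f"pics/{n}0.png",env.read_camera(n)); c=env.get_calibration(n); print(n,c)
s=env.state();print(s)
E
```

```text
side {'K': array([[390.86663472,   0.        , 321.30805138],
       [  0.        , 390.86663472, 202.43550362],
       [  0.        ,   0.        ,   1.        ]]), 'D': array([0.02337397, 0.        , 0.        , 0.        , 0.        ]), 'extrinsics': array([[ 9.73870038e-01, -2.26689631e-01,  1.37463013e-02,
        -4.55540190e+02],
       [ 1.08109098e-01,  5.15970772e-01,  8.49756780e-01,
        -1.51111994e+02],
       [-1.99723741e-01, -8.26066567e-01,  5.26995687e-01,
        -1.13898053e+03],
       [ 0.00000000e+00,  0.00000000e+00,  0.00000000e+00,
         1.00000000e+00]])}
top {'K': array([[396.76656844,   0.        , 319.7508919 ],
       [  0.        , 396.76656844, 191.00129345],
       [  0.        ,   0.        ,   1.        ]]), 'D': array([-0.03367049,  0.        ,  0.        ,  0.        ,  0.        ]), 'extrinsics': array([[ 2.86808536e-02, -9.99564375e-01,  6.96192423e-03,
        -1.76022509e+01],
       [ 9.83445205e-01,  2.94636358e-02,  1.78794358e-01,
        -4.97817385e+02],
       [-1.78921595e-01,  1.71869619e-03,  9.83861834e-01,
        -1.30010002e+03],
       [ 0.00000000e+00,  0.00000000e+00,  0.00000000e+00,
         1.00000000e+00]])}
{'t': 0.1, 'joints': array([ 1.00839075e+00,  4.91472389e-01,  1.55938711e+00,  4.50095480e-06,
        1.09169078e+00, -1.05589260e-01]), 'qvel': array([ 8.61962123e-04, -1.19988417e-03, -1.56169834e-03,  7.31071058e-04,
       -4.56211996e-05, -1.37568595e-04]), 'tau': array([ 2.19205234e-03, -6.13627839e+01, -2.58600497e+01,  6.93689729e-02,
        4.70415002e-02, -9.73597480e-05]), 'eef_pos': array([275.54214839, 560.74649247, 214.13737182]), 'tcp_rot': array([-3.14064078e+00, -1.04897175e-04,  2.68477421e+00]), 'ft_force': array([-0.01876438, -0.56660402, -0.72575653]), 'moment': array([-0.04092605, -0.00278629, -0.02522734]), 'grip_force': 0.0, 'opening': 0.998022895905629}
```

View pics/side0.png

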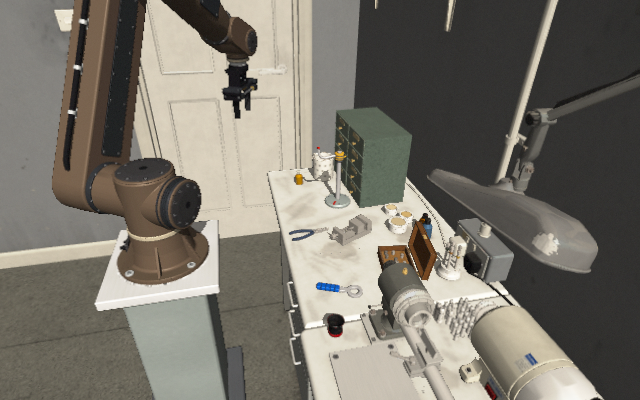

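View pics/top0.png

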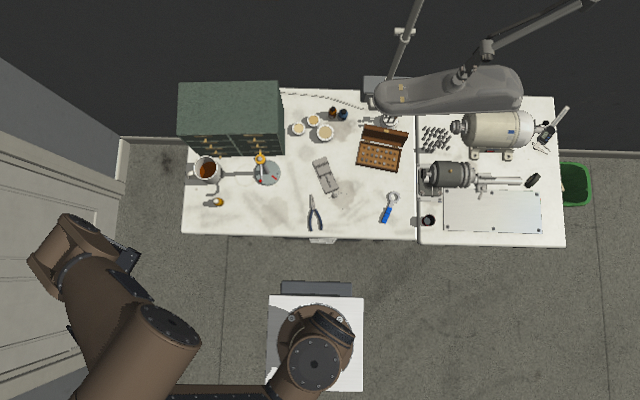

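Top view: the stand's foot is near (266,174), the spanner near (390,205), the pliers (315,212), the loupe (428,220) and the bottle (218,202). Next I'll enlarge the stand and the spanner.

```bash
python3 - <<'E'
import cv2,numpy as np
t=cv2.imread("pics/top0.png");s=cv2.imread("pics/side0.png")
f=lambda im,x,y,w,h,k:cv2.resize(im[y:y+h,x:x+w],None,fx=k,fy=k,interpolation=cv2.INTER_CUBIC)
a=np.hstack([f(t,230,140,50,50,8),f(t,370,180,50,50,8)])
cv2.imwrite("pics/c1.png",a)
b=np.hstack([f(s,310,140,50,75,8),f(s,312,268,60,75,6)[:600] if 0 else cv2.resize(s[272:310,312:362],(400,304),interpolation=cv2.INTER_CUBIC).copy() if 0 else np.vstack([f(s,312,272,50,38,8),np.zeros((296,400,3),np.uint8)])])
cv2.imwrite("pics/c2.png",b)
E
```

```text
(no output)
```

View pics/c1.png

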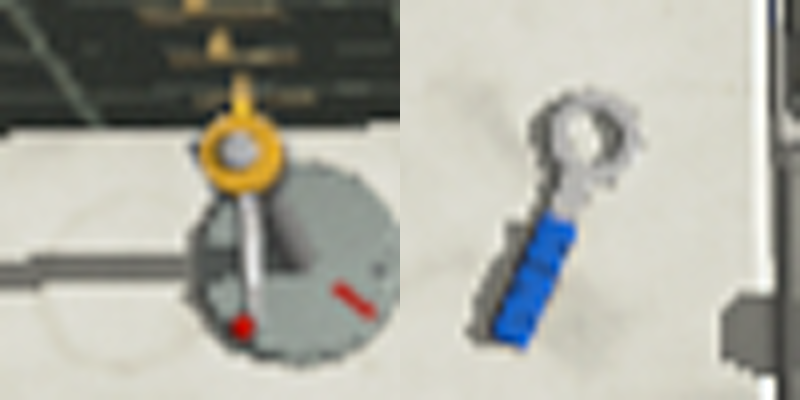

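View pics/c2.png

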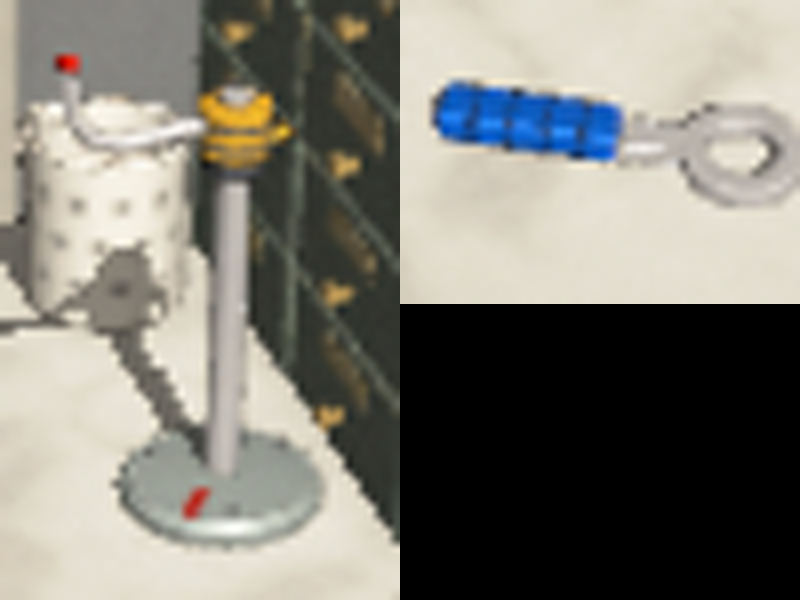

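Ball at top (259.7,180.4) / side (318,147.5). Red mark at (273.9,177). Spanner handle at top (386.4,214.7) / side (327.7,286.5), eye at (392.6,196.9) / (353.4,290.9).

```bash
cat > h.py <<'E'
import numpy as np,cv2
from cell import env
def ray(n,px):
    c=env.get_calibration(n);E=c["extrinsics"];R,t=E[:3,:3],E[:3,3]
    u=cv2.undistortPoints(np.array([[px]],float),c["K"],c["D"])[0,0]
    return -R.T@t, R.T@np.array([u[0],-u[1],-1.])
def onz(n,px,z):
    o,d=ray(n,px);return o+d*(z-o[2])/d[2]
def tri(a,b):
    A,B=[],[]
    for n,p in(("top",a),("side",b)):
        o,d=ray(n,p);d=d/np.linalg.norm(d);P=np.eye(3)-np.outer(d,d);A.append(P);B.append(P@o)
    return np.linalg.lstsq(np.vstack(A),np.hstack(B),rcond=None)[0]
def proj(n,p):
    c=env.get_calibration(n);E=c["extrinsics"];q=E[:3,:3]@np.asarray(p,float)+E[:3,3]
    return cv2.projectPoints(np.array([[q[0],-q[1],-q[2]]]),np.zeros(3),np.zeros(3),c["K"],c["D"])[0][0,0]
E
python3 - <<'E'
from h import *
np.set_printoptions(precision=1,suppress=True)
g=lambda x,y,ox,oy:((x+.5)/8-.5+ox,(y+.5)/8-.5+oy)
T=lambda x,y:g(x,y,230,140); S=lambda x,y:g(x,y,310,140)
print("ball",onz("top",T(242,327),219),onz("side",S(68,64),219),tri(T(242,327),S(68,64)))
print("headtop",onz("top",T(240,153),198),onz("side",S(236,103),198))
print("foot",onz("top",T(298,265),14),onz("side",S(221,487),14))
print("mark",onz("top",T(355,301),14),onz("side",S(196,503),14))
T2=lambda x,y:g(x-400,y,370,180);S2=lambda x,y:g(x-400,y,312,272)
print("grip",onz("top",T2(535,281),12),onz("side",S2(530,120),9))
print("eye",onz("top",T2(586,140),8),onz("side",S2(744,155),8))
for n,p in(("pliers",(315,212)),("loupe",(428,218)),("bottle",(218,202))):print(n,onz("top",p,20))
E
```

```text
ball [492.9 175.4 219. ] [494.1 172.7 219. ] [494.  175.5 217.6]
headtop [564.7 183.2 198. ] [563.8 167.2 198. ]
foot [563.3 183.9  14. ] [563.7 165.4  14. ]
mark [547.9 158.2  14. ] [549.4 154.7  14. ]
grip [ 428.1 -235.1   12. ] [ 429.6 -238.3    9. ]
eye [ 491.  -258.1    8. ] [ 493.7 -267.4    8. ]
pliers [429.2  11.1  20. ]
loupe [ 419.8 -376.6   20. ]
bottle [453.8 345.5  20. ]
```

```bash
cat >> h.py <<'E'
from scipy.spatial.transform import Rotation as Ro
np.set_printoptions(precision=1,suppress=True)
def sh(*targets):
    s=env.state();R=Ro.from_euler("xyz",s["tcp_rot"]).as_matrix()
    print("t",s["t"],"pos",s["eef_pos"],"rpy",np.degrees(s["tcp_rot"]),"F",s["ft_force"],"op",s["opening"],"j",np.round(s["joints"],2))
    for p in targets: print(p,"->",R.T@(np.array(p,float)-s["eef_pos"]))
E
python3 - <<'E'
from h import *
print("cab top",tri((280,118),(375,138)),"base",onz("top",(284,156),0),onz("top",(183,163),0))
print("mug",onz("top",(207,168),90))
sh((512,222,215),(512,222,168))
E
```

```text
cab top [670.  121.1 259.7] base [629.1 127.8   0. ] [592.9 486.    0. ]
mug [556.1 372.6  90. ]
t 0.1 pos [275.5 560.7 214.1] rpy [-179.9   -0.   153.8] F [-0.  -0.6 -0.7] op 0.998022895905629 j [ 1.   0.5  1.6  0.   1.1 -0.1]
(512, 222, 215) -> [-361.6 -199.7   -0.7]
(512, 222, 168) -> [-361.6 -199.7   46.3]
```

step_arm:
  plan:
    - [[-36,-20,0,0,-1],[-72,-40,0,0,-1],[-108,-60,0,0,-1],[-144,-80,0,0,-1],[-180,-100,0,0,-1],[-217,-120,0,0,-1],[-253,-140,0,0,-1],[-290,-160,0,0,-1]]

```text
t: 0.77
eef_pos: [465.8, 287.9, 214.5]
tcp_rot: [-3.141, -0.0, 2.685]
ft_force: [-0.5, 1.3, -0.4]
opening: 0.499
grip_force: 0.0
```

step_arm:
  plan:
    - [[-36,-20,0,0,-1],[-72,-40,0,0,-1],[-72,-40,25,0,-1],[-72,-40,46,0,-1],[-72,-40,46,0,-1]]

```text
t: 1.18
eef_pos: [510.9, 220.7, 165.2]
tcp_rot: [-3.138, -0.004, 2.683]
ft_force: [0.1, -0.0, -0.4]
opening: 0.142
grip_force: 0.0
```

```bash
python3 - <<'E'
from h import *
sh((512,200,168),(514,180,168),(521,165,168),(529,151,168))
im=env.read_camera("top");cv2.imwrite("pics/t1.png",np.hstack([cv2.resize(im[130:200,220:300],(400,350),interpolation=cv2.INTER_CUBIC),cv2.resize(env.read_camera("side")[130:200,290:370],(400,350),interpolation=cv2.INTER_CUBIC)]))
E
```

```text
t 1.1833 pos [510.9 220.7 165.2] rpy [-179.8   -0.2  153.7] F [ 0.1 -0.  -0.4] op 0.142193811311036 j [ 0.3  0.5  1.8  0.   0.9 -0.8]
(512, 200, 168) -> [-10.2 -18.1  -2.8]
(514, 180, 168) -> [-20.8 -35.2  -2.8]
(521, 165, 168) -> [-33.7 -45.5  -2.8]
(529, 151, 168) -> [-47.1 -54.5  -2.8]
```

View pics/t1.png

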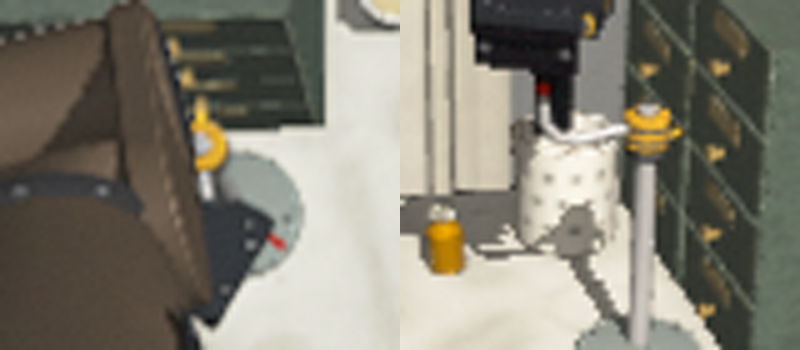

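The shut fingers stand on the +y side of the hook bar, clear of everything. I'll push along the arc.

step_arm:
  plan:
    - [[-5,-9,-2,0,-1],[-10,-18,-2,0,-1],[-13,-22,-2,0,-1],[-16,-27,-2,0,-1],[-19,-32,-2,0,-1],[-22,-36,-2,0,-1],[-25,-39,-2,0,-1],[-28,-42,-2,0,-1]]

```text
t: 1.95
eef_pos: [519.1, 171.8, 170.9]
tcp_rot: [3.141, 0.001, 2.685]
ft_force: [-0.2, 3.2, 2.0]
opening: 0.005
grip_force: 1.4
```

```bash
python3 - <<'E'
from h import *
sh((521,165,168),(529,151,168))
im=env.read_camera("top");cv2.imwrite("pics/t2.png",np.hstack([cv2.resize(im[130:200,220:300],(400,350),interpolation=cv2.INTER_CUBIC),cv2.resize(env.read_camera("side")[130:200,290:370],(400,350),interpolation=cv2.INTER_CUBIC)]))
E
```

```text
t 1.95 pos [519.1 171.8 170.9] rpy [180.    0.  153.8] F [-0.2  3.2  2. ] op 0.004992865147389843 j [ 0.2  0.4  1.8  0.   0.9 -0.9]
(521, 165, 168) -> [-4.7 -5.2  2.9]
(529, 151, 168) -> [-18.1 -14.3   2.9]
```

View pics/t2.png

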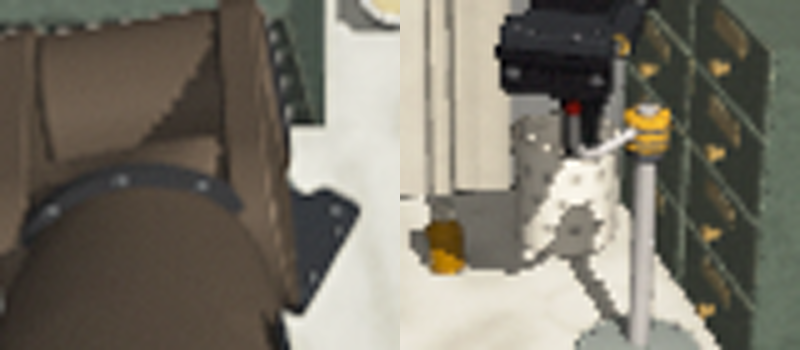

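step_arm:
  plan:
    - [[-3,-3,2,0,-1],[-5,-5,3,0,-1],[-7,-7,3,0,-1],[-9,-9,3,0,-1],[-9,-9,3,0,-1]]

```text
t: 2.47
eef_pos: [522.8, 159.5, 167.4]
tcp_rot: [-3.141, -0.0, 2.685]
ft_force: [-1.6, -0.4, -0.5]
opening: 0.003
grip_force: 0.5
```

step_arm:
  plan:
    - [[-2,-1.5,0,0,-1],[-4,-3,0,0,-1],[-4,-3,0,0,-1]]

```text
t: 2.72
eef_pos: [525.2, 155.2, 167.6]
tcp_rot: [-3.142, 0.0, 2.685]
ft_force: [-0.6, 1.5, -0.8]
opening: 0.002
grip_force: 0.5
```

step_arm:
  plan:
    - [[-1,-0.6,0,0,-1],[-2,-1.2,0,0,-1],[-2,-1.2,0,0,-1]]

```text
t: 2.97
eef_pos: [526.3, 153.7, 167.6]
tcp_rot: [3.141, -0.0, 2.685]
ft_force: [-1.7, 3.9, 0.6]
opening: 0.003
grip_force: 1.6
```

step_arm:
  plan:
    - [[-1,-0.3,0,0,-1],[-2,-0.6,0,0,-1],[-2,-0.6,0,0,-1]]

```text
t: 3.22
eef_pos: [526.6, 153.4, 167.6]
tcp_rot: [3.141, -0.003, 2.684]
ft_force: [-7.8, 10.6, 2.6]
opening: 0.004
grip_force: 6.4
```

step_arm:
  plan:
    - [[-1,0,0,0,-1],[-2,0,0,0,-1],[-2,0,0,0,-1]]

```text
t: 3.47
eef_pos: [526.9, 153.2, 167.5]
tcp_rot: [-3.142, -0.006, 2.684]
ft_force: [-14.6, 17.4, 6.3]
opening: 0.006
grip_force: 11.0
```

step_arm:
  plan:
    - [[-1,0,0,0,-1],[-1,0,0,0,-1]]

```text
t: 3.63
eef_pos: [527.1, 153.1, 167.4]
tcp_rot: [-3.141, -0.008, 2.685]
ft_force: [-19.2, 19.9, 8.6]
opening: -0.0
grip_force: 13.4
```

The hook is on its stop with about 27 N on it, above the 15 N seating limit and below 40 N. Backing off and looking.

step_arm:
  plan:
    - [[-1,0,0,0,-1],[-1,0,0,0,-1],[2,0,0,0,-1],[5,0,0,0,-1],[20,0,0,0,-1],[45,0,0,0,-1],[60,0,-40,0,-1],[80,0,-80,0,-1]]

```text
t: 4.3
eef_pos: [459.3, 185.0, 243.8]
tcp_rot: [-3.139, -0.002, 2.685]
ft_force: [0.8, 0.6, 2.0]
opening: 0.002
grip_force: 0.0
```

```bash
python3 - <<'E'
from h import *
sh((440,60,250),(440,-100,250),(436,-236,200))
E
```

```text
t 4.3 pos [459.3 185.  243.8] rpy [-179.8   -0.1  153.8] F [0.8 0.6 2. ] op 0.0016597962839621698 j [ 0.2  0.3  1.8 -0.   1.  -0.9]
(440, 60, 250) -> [ -37.8 -120.7   -6. ]
(440, -100, 250) -> [-108.4 -264.3   -5.7]
(436, -236, 200) -> [-164.9 -388.    44.5]
```

step_arm:
  plan:
    - [[-15,-37,0,7,0],[-30,-74,0,14,0],[-45,-111,0,21,0],[-60,-148,0,28,0],[-75,-185,0,35,0],[-90,-222,0,42,0],[-105,-259,0,49,0],[-120,-296,0,56,0]]

```text
t: 4.97
eef_pos: [437.0, -135.5, 244.3]
tcp_rot: [3.141, 0.001, 1.701]
ft_force: [1.7, -0.0, 0.0]
opening: 0.479
grip_force: 0.0
```

step_arm:
  plan:
    - [[0,0,0,7,0],[0,0,0,14,0],[0,0,0,21,0],[0,0,0,28,0],[0,0,0,35,0],[0,0,0,42,0],[0,0,0,49,0],[0,0,0,56,0]]

```text
t: 5.63
eef_pos: [437.5, -133.7, 244.0]
tcp_rot: [3.141, 0.0, 0.724]
ft_force: [-0.4, 0.9, 0.3]
opening: 0.499
grip_force: 0.0
```

```bash
python3 - <<'E'
from h import *
sh((429,-236,120))
t=env.read_camera("top")
cv2.imwrite("pics/t3.png",t)
f=lambda im,x,y,w,h,k:cv2.resize(im[y:y+h,x:x+w],None,fx=k,fy=k,interpolation=cv2.INTER_CUBIC)
cv2.imwrite("pics/t3c.png",np.hstack([f(t,230,140,50,50,8),f(env.read_camera("side"),310,140,50,50,8)]))
E
```

```text
t 5.6333 pos [ 437.5 -133.7  244. ] rpy [180.    0.   41.5] F [-0.4  0.9  0.3] op 0.49903189665530173 j [-0.4  0.2  1.9 -0.   1.   0.4]
(429, -236, 120) -> [-74.1  71.  124.1]
```

View pics/t3c.png

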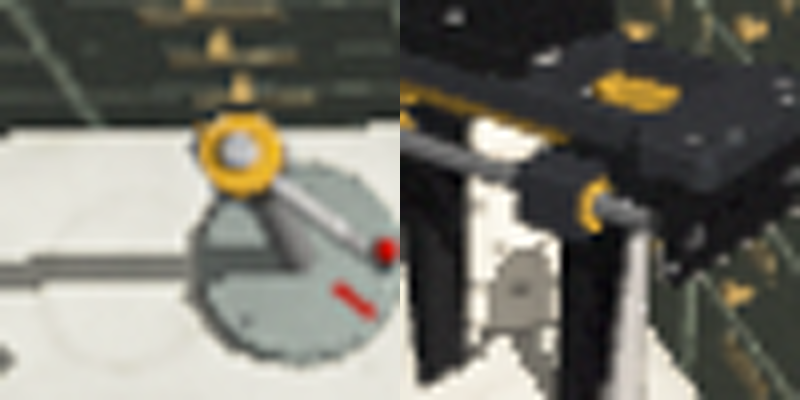

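The hook now lies parallel over the red mark. Ball at top-view crop (385,250), which is (277.7,170.8).

```bash
python3 - <<'E'
from h import *
b=onz("top",(277.66,170.8),219);print("ball",b, b[:2]-[564.2,183.4])
im=cv2.imread("pics/top0.png").astype(int)
m=(im[...,0]>im[...,2]+50)&(np.indices(im.shape[:2])[1]>370)&(np.indices(im.shape[:2])[1]<410)&(np.indices(im.shape[:2])[0]>180)&(np.indices(im.shape[:2])[0]<230)
p=np.argwhere(m)[:,::-1]; w=np.array([onz("top",q,11) for q in p])[:,:2]
c=w.mean(0);u=np.linalg.svd(w-c)[2][0];print(len(p),c,np.degrees(np.arctan2(u[1],u[0])),np.ptp((w-c)@u))
sh((429,-236,100))
E
```

```text
ball [523.7 124.  219. ] [-40.5 -59.4]
83 [ 428.9 -235.2] 157.25276288687684 59.78409416860164
t 5.7333 pos [ 437.5 -133.6  244. ] rpy [180.    0.   41.7] F [-0.9 -0.   1.2] op 0.4997902276921122 j [-0.4  0.2  1.9 -0.   1.   0.4]
(429, -236, 100) -> [-74.5  70.7 144.1]
```

step_arm:
  plan:
    - [[-18,17,20,7,0.2],[-37,35,45,14,0.2],[-56,53,70,21,0.2],[-74,71,95,28,0.2],[-74,71,124,35,0.2],[-74,71,144,42,0.2],[-74,71,144,49,0.2],[-74,71,144,56,0.2]]

```text
t: 6.4
eef_pos: [429.1, -235.6, 98.6]
tcp_rot: [-3.141, 0.003, -0.249]
ft_force: [-0.6, -0.4, -0.5]
opening: 0.599
grip_force: 0.0
```

```bash
python3 - <<'E'
from h import *
sh((429,-236,40),(429,-236,3))
E
```

```text
t 6.4 pos [ 429.1 -235.6   98.6] rpy [-180.     0.1  -14.2] F [-0.6 -0.4 -0.5] op 0.5989712315261635 j [-0.6  0.5  2.  -0.   0.7  1.2]
(429, -236, 40) -> [ 0.1  0.5 58.6]
(429, -236, 3) -> [ 0.2  0.5 95.6]
```

step_arm:
  plan:
    - [[0,0,35,7,0.2],[0,0,65,7,0.2],[0,0,85,7,0.2],[0,0,95,7,0.2],[0,0,95,7,0.2]]

```text
t: 6.82
eef_pos: [429.1, -235.2, 3.3]
tcp_rot: [-3.141, 0.003, -0.366]
ft_force: [-0.6, 0.7, 0.2]
opening: 0.597
grip_force: 0.0
```

step_arm:
  plan:
    - [[0,0,0,0,-1],[0,0,0,0,-1],[0,0,0,0,-1],[0,0,0,0,-1],[0,0,0,0,-1],[0,0,0,0,-1],[0,0,0,0,-1],[0,0,0,0,-1]]

```text
t: 7.48
eef_pos: [429.9, -235.6, 5.3]
tcp_rot: [3.142, -0.001, -0.369]
ft_force: [-0.3, 1.4, 6.5]
opening: 0.181
grip_force: 29.9
```

step_arm:
  plan:
    - [[0,0,-10,0,-1],[0,0,-40,0,-1],[0,0,-80,0,-1],[0,0,-120,0,-1],[0,0,-160,0,-1],[0,0,-200,0,-1],[0,0,-240,0,-1],[0,0,-265,0,-1]]

```text
t: 8.15
eef_pos: [429.8, -235.5, 274.6]
tcp_rot: [3.141, -0.004, -0.369]
ft_force: [0.8, -0.4, -0.9]
opening: 0.184
grip_force: 29.9
```

```bash
python3 - <<'E'
from h import *
u=np.array([np.cos(np.radians(56)),np.sin(np.radians(56))])
e=np.array([524,123])-110*u
sh((e[0],e[1],270),(470,-120,270))
E
```

```text
t 8.15 pos [ 429.8 -235.5  274.6] rpy [179.9  -0.2 -21.2] F [ 0.8 -0.4 -0.9] op 0.1843752873865738 j [-0.6  0.2  1.8  0.   1.1  1.3]
(np.float64(462.48878061821785), np.float64(31.805867018945406), 270) -> [ -66.  -261.1    4.1]
(470, -120, 270) -> [  -4.2 -122.2    4.5]
```

step_arm:
  plan:
    - [[-8,-33,0,-7,-1],[-16,-65,0,-14,-1],[-25,-98,0,-21,-1],[-33,-130,0,-28,-1],[-41,-163,0,-35,-1],[-50,-196,0,-42,-1],[-58,-228,0,-49,-1],[-66,-261,0,-56,-1]]

```text
t: 8.82
eef_pos: [461.8, 33.4, 270.6]
tcp_rot: [3.142, -0.0, 0.614]
ft_force: [1.2, 0.9, -0.2]
opening: 0.186
grip_force: 29.9
```

step_arm:
  plan:
    - [[0,0,0,-7,-1],[0,0,0,-14,-1],[0,0,0,-21,-1],[0,0,0,-21,-1]]

```text
t: 9.15
eef_pos: [462.0, 32.1, 270.4]
tcp_rot: [-3.141, 0.0, 0.981]
ft_force: [-0.3, -0.1, -0.5]
opening: 0.182
grip_force: 29.9
```

```bash
python3 - <<'E'
from h import *
sh()
t=env.read_camera("top");s=env.read_camera("side")
cv2.imwrite("pics/t4.png",t);cv2.imwrite("pics/s4.png",s)
f=lambda im,x,y,w,h,k:cv2.resize(im[y:y+h,x:x+w],None,fx=k,fy=k,interpolation=cv2.INTER_CUBIC)
cv2.imwrite("pics/t4c.png",np.hstack([f(t,250,145,57,75,7),f(s,305,130,57,75,7)]))
E
```

```text
t 9.15 pos [462.   32.1 270.4] rpy [-180.     0.    56.2] F [-0.3 -0.1 -0.5] op 0.18173926213212363 j [-0.1  0.2  1.9  0.   1.1  0.5]
```

View pics/t4c.png

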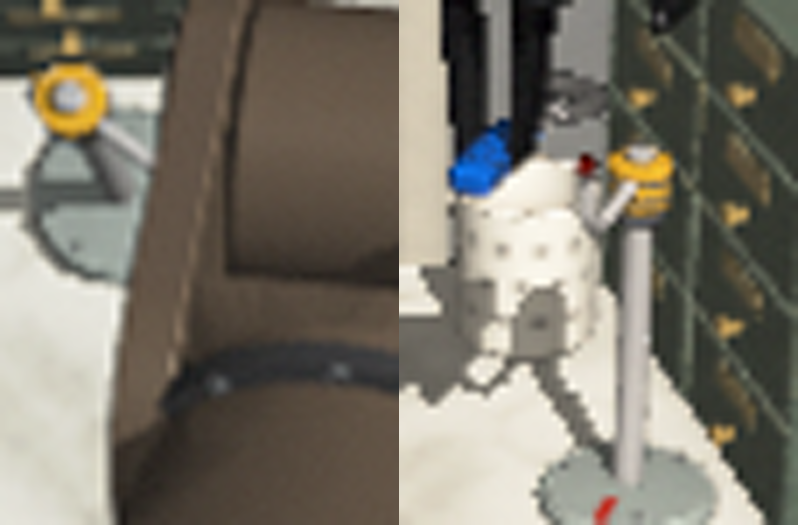

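The side view shows the spanner held level, eye inward, with the ring at about (330,144) and the ball at (331.5,153). The arm hides the tip in the top view. Triangulating the ball by colour.

```bash
python3 - <<'E'
from h import *
def red(f,x,y,r=5):
    im=cv2.imread(f).astype(float)[y-r:y+r+1,x-r:x+r+1]
    w=np.clip(im[...,2]-np.maximum(im[...,0],im[...,1])-60,0,None)
    yy,xx=np.mgrid[-r:r+1,-r:r+1];return (x+(w*xx).sum()/w.sum(),y+(w*yy).sum()/w.sum())
a=red("pics/top0.png",260,180),red("pics/side0.png",318,148)
b=red("pics/t3.png",278,171),red("pics/s4.png",331,153)
for p in(a,b):print(p,tri(*p),onz("top",p[0],219),onz("side",p[1],219),proj("side",onz("top",p[0],219)))
print("proj axis head side",proj("side",(564,183.5,198)),"post",proj("side",(564,183.5,100)))
im=cv2.imread("pics/s4.png")
E
```

```text
((np.float64(259.8792270531401), np.float64(180.3840579710145)), (np.float64(318.18318965517244), np.float64(147.33620689655172))) [494.1 175.2 218.5] [493.1 175.2 219. ] [494.9 174.3 219. ] [317.6 147.3]
((np.float64(277.2144373673036), np.float64(171.5031847133758)), (np.float64(331.2769230769231), np.float64(153.23076923076923))) [524.  125.2 217.2] [521.5 125.3 219. ] [525.2 121.9 219. ] [329.9 152.9]
proj axis head side [337.8 150.4] post [336.8 176.5]
```

step_arm:
  plan:
    - [[15,0,0,0,-1],[30,0,0,0,-1],[41,0,10,0,-1],[41,0,25,0,-1],[41,0,32,0,-1],[41,0,32,0,-1]]

```text
t: 9.75
eef_pos: [484.6, 65.6, 236.1]
tcp_rot: [-3.139, 0.002, 0.973]
ft_force: [0.4, 0.1, -0.4]
opening: 0.185
grip_force: 29.9
```

```bash
python3 - <<'E'
from h import *
sh()
s=env.read_camera("side");cv2.imwrite("pics/s5.png",s)
k=12;x0,y0=305,125
c=cv2.resize(s[y0:y0+45,x0:x0+33],None,fx=k,fy=k,interpolation=cv2.INTER_CUBIC);d=c.copy()
st=env.state();p=st["eef_pos"];R=Ro.from_euler("xyz",st["tcp_rot"]).as_matrix()
e=p+70*R[:,0]; print("eye",e)
for r,zz in((11.5,3),(21,3)):
    pts=[proj("side",e+[r*np.cos(a),r*np.sin(a),zz]) for a in np.linspace(0,6.28,40)]
    cv2.polylines(d,[np.int32([((q[0]-x0+.5)*k,(q[1]-y0+.5)*k) for q in pts])],True,(0,255,0),1)
q=proj("side",(524,124.5,219));cv2.circle(d,(int((q[0]-x0+.5)*k),int((q[1]-y0+.5)*k)),5,(255,255,0),1)
cv2.imwrite("pics/s5c.png",np.hstack([c,d]))
E
```

```text
t 9.75 pos [484.6  65.6 236.1] rpy [-179.8    0.1   55.7] F [ 0.4  0.1 -0.4] op 0.18450139751499023 j [-0.   0.3  1.9 -0.   1.   0.6]
eye [524.4 123.3 237.1]
```

View pics/s5c.png

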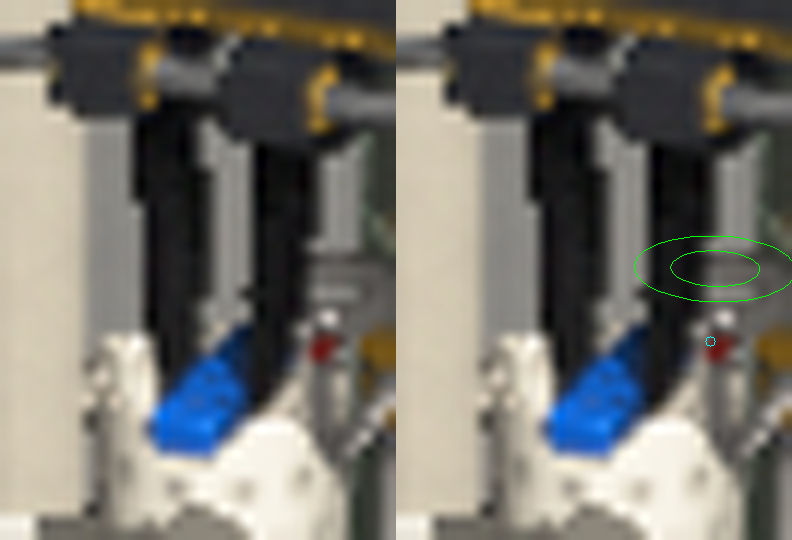

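```bash
python3 - <<'E'
from h import *
st=env.state();p=st["eef_pos"];X=Ro.from_euler("xyz",st["tcp_rot"]).as_matrix()[:,0]
for n,a,z in(("end",-30,1),("eye",70,-1),("grip",0,1)):print(n,proj("side",p+a*X+[0,0,z]))
s=cv2.imread("pics/s5.png");sv=s[140:158,326:342].sum(2)//3
print(sv)
E
```

```text
end [319.4 160.3]
eye [331.1 148.1]
grip [323.1 156.3]
[[  9  14  16  16   9  61 135 132 127  78  52  52  51  50  52  58]
 [ 15  17  19  25  19  60 135 136 127  70  51  51  52  54  52  53]
 [ 17  12  18  24  20  62 135 136 126  84  56  57  71  67  65  59]
 [ 22  25  22  19  18  61 134 134 126  73  92  66 109 139 117  89]
 [ 25  27  21  21  26  72 135 135 126  70  82  86 104 150 119  73]
 [ 24  23  24  16  62 132 132 131 122  63  59  88 108  89  51  52]
 [ 24  24  24  15  32  72  88  88  66  60  56  61  81  69  51  53]
 [ 27  25  25  13  43  96 100  98  93  86  81  64  62  94  57  52]
 [ 20  23  22  21  49 103 101  98  89  79  83  79  48  76  91  52]
 [ 28  27  22  18  61 132 133 131 116  77  87  83  69  88  79  77]
 [ 20  23  22  17  51  92 106  86  89  89  95  85  72  53  78  94]
 [ 25  22  20  33  72 126 203 101  98  95  91  84  84  92 134 171]
 [ 27  24  20  75 146  77  98  96  97  89  78  72  95 130 189 144]
 [ 28  26  22  53 102  58  57  71 107  71  72  72  91 148 152 150]
 [ 26  29  24  64 109  51  77 129 103  65  76  74  77 102 152 159]
 [ 25  24  38  98 140  81  83  94  99  50  67  75 102 148 153 153]
 [ 26  32  60 126 141  96 114 160  98  59  66  93 106 116 118 109]
 [ 26  40 117 190 139  96 117 165  98  63  89 121 172 154 154 153]]
```

The ring's hole edge and the handle's end match the prediction to within a pixel, so the eye is over the ball. Lowering with force checks.

step_arm:
  plan:
    - [[1,0,3,0,-1],[1,0,8,0,-1],[1,0,14,0,-1],[1,0,14,0,-1]]

```text
t: 10.13
eef_pos: [485.6, 66.4, 223.0]
tcp_rot: [-3.141, 0.001, 0.974]
ft_force: [0.0, 0.2, -1.3]
opening: 0.183
grip_force: 29.9
```

step_arm:
  plan:
    - [[0,0,5,0,-1],[0,0,10,0,-1],[0,0,15,0,-1],[0,0,15,0,-1]]

```text
t: 10.47
eef_pos: [485.7, 66.4, 207.9]
tcp_rot: [-3.14, 0.001, 0.974]
ft_force: [-0.1, -0.1, -1.5]
opening: 0.18
grip_force: 29.9
```

step_arm:
  plan:
    - [[0,0,4,0,-1],[1,0,8,0,-1],[1,0,11,0,-1],[2,0,14,0,-1],[2,0,14,0,-1]]

```text
t: 10.88
eef_pos: [487.1, 68.2, 194.4]
tcp_rot: [-3.141, 0.0, 0.974]
ft_force: [0.2, 0.4, -1.3]
opening: 0.187
grip_force: 29.9
```

```bash
python3 - <<'E'
from h import *
sh()
s=env.read_camera("side");cv2.imwrite("pics/s6.png",s)
print(s[146:168,322:344].astype(int).sum(2)//3)
w=np.argwhere((s[140:170,310:350,2].astype(int)-s[140:170,310:350,1]>70)&(s[140:170,310:350,2].astype(int)-s[140:170,310:350,0]>70)&(s[140:170,310:350,1]<60));print((w+[140,310]).tolist())
st=env.state();p=st["eef_pos"];X=Ro.from_euler("xyz",st["tcp_rot"]).as_matrix()[:,0]
print("eye",p+70*X,proj("side",p+70*X+[0,0,-1]))
E
```

```text
t 10.8833 pos [487.1  68.2 194.4] rpy [-180.     0.    55.8] F [ 0.2  0.4 -1.3] op 0.18659235098764482 j [0.  0.3 1.9 0.  0.9 0.6]
[[ 56  54  47  47  49  49  46  49  79 138  96 128 130 110  87  78  59  74
   64  61  57  55]
 [ 63 125  49  48  47  49  50  48  68 107  93  99  99 103 108 114 124 125
  123 112  85  75]
 [ 63 125  48  49  48  49  47  48  67 112  85  47  64  82  82 115  96  99
   98 104 112 104]
 [ 62 126  58  63  61  47  46  48  48  46  40  19  45  53  51  54  62  45
   55  65  85 108]
 [ 62 135 137 134 125  27  34  40  39  30  27  69 118  51  57  67  91  97
   91  93  74  53]
 [ 64 140 142 138 121  18   9  19  16  13  63 133 110  65  79 124 183 182
  182 174  88  70]
 [ 92 196 201 170  76  15  11  17   8  26  76 127 118 117 139  98 157 192
  191 146 144 112]
 [128 242 241 228 113  15  20  16  10  41  80  67 117 122 144 145 133 148
  149 148 151 145]
 [127 242 241 228  68  21  14  25  21  42 107 127 102  61  76  77  76  77
   88 142 163 140]
 [127 242 240 228  70  18  27  29  19  37  84  94 101  50  68  75  83  81
   81 100 147 103]
 [126 241 239 226  74  14  24  24  22  
[... 452 characters left out ...]
 25  16  43  92  88  80  84  89  89  88  72  50
   60  85  68  53]
 [146 242 242 232  28  26  27  18  43  89  98  97  95  97  95  83  75  79
   83  52  52  53]
 [145 241 239 228  30  23  24  24  49 108 160 100  98  95  89  82  94 124
  180  70  52  52]
 [143 231 133  49  29  23  22  37  76  85 106  97  67  49  60  84  94 123
  179  69  52  52]
 [119 178  38  48  28  21  16  41 103 161 184 136  78  54  62  85  96 125
  179  79  53  52]
 [ 64  98  49  49  26  19  21  67 162 213 190 169  64  52  62  88  99 131
  177  81  68  50]
 [104  95  51  47  24  25  18 115 225 209 185 169  64  51  60  89 128 194
  176  77  79  53]]
[[153, 331], [153, 332], [154, 331]]
eye [526.5 126.1 194.7] [331.1 159.9]
```

step_arm:
  plan:
    - [[-4,0,0,0,-1],[-7,0,0,0,-1],[-9,0,0,0,-1],[-11,0,0,0,-1],[-11,0,0,0,-1]]

```text
t: 11.35
eef_pos: [482.9, 60.0, 196.1]
tcp_rot: [3.138, -0.006, 0.973]
ft_force: [7.7, 11.3, 2.3]
opening: 0.182
grip_force: 30.0
```

The outward pull is resisted by 14 N, so the eye is threaded on the hook. I'll return, lower a little and release.

step_arm:
  plan:
    - [[5,0,0,0,-1],[10,0,0,0,-1],[10,0,2,0,-1],[10,0,3,0,-1],[10,0,3,0,-1]]

```text
t: 11.77
eef_pos: [486.4, 67.2, 191.6]
tcp_rot: [-3.141, 0.0, 0.974]
ft_force: [1.1, -0.2, -0.3]
opening: 0.183
grip_force: 30.0
```

step_arm:
  plan:
    - [[0,0,0,0,0.1],[0,0,0,0,0.1],[0,0,0,0,0.1],[0,0,0,0,0.1],[0,0,0,0,0.1],[0,0,0,0,0.1],[0,0,0,0,0.1],[0,0,0,0,0.1]]

```text
t: 12.43
eef_pos: [486.6, 67.3, 192.0]
tcp_rot: [3.142, -0.0, 0.974]
ft_force: [0.5, -0.2, -0.4]
opening: 0.548
grip_force: 0.0
```

step_arm:
  plan:
    - [[0,0,0,0,0.1],[0,0,-10,0,0.1],[0,0,-30,0,0.1],[-15,0,-60,0,0.1],[-50,0,-80,0,0.1],[-85,0,-80,0,0.1],[-120,0,-80,0,0.1],[-120,0,-80,0,0.1]]

```text
t: 13.1
eef_pos: [416.7, -34.8, 272.4]
tcp_rot: [3.141, 0.001, 0.972]
ft_force: [-0.7, 0.4, 0.7]
opening: 0.549
grip_force: 0.0
```

step_arm:
  plan:
    - [[0,-40,0,0,0.1],[0,-80,0,0,0.1],[0,-110,0,0,0.1],[0,-110,0,0,0.1],[0,-110,0,0,0.1],[0,-110,0,0,0.1]]

```text
t: 13.6
eef_pos: [329.0, 29.8, 272.3]
tcp_rot: [3.141, -0.001, 0.975]
ft_force: [0.3, 0.0, 0.4]
opening: 0.55
grip_force: 0.0
```

```bash
python3 - <<'E'
from h import *
sh()
t=env.read_camera("top");s=env.read_camera("side")
f=lambda im,x,y,w,h,k:cv2.resize(im[y:y+h,x:x+w],None,fx=k,fy=k,interpolation=cv2.INTER_CUBIC)
cv2.imwrite("pics/e.png",np.hstack([f(t,200,135,100,90,4),f(s,295,130,100,90,4)]))
E
```

```text
t 13.6 pos [329.   29.8 272.3] rpy [179.9  -0.   55.9] F [0.3 0.  0.4] op 0.5499222960969959 j [-0.1 -0.   2.1  0.   1.1  0.5]
```

View pics/e.png

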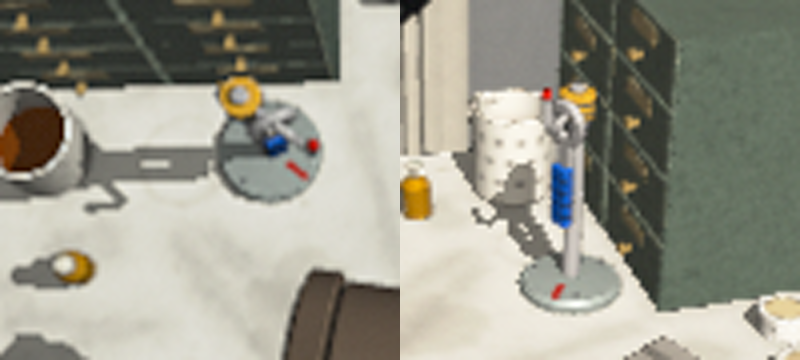

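The spanner hangs from the hook with its handle down and the bottle is in place. The ball at top view (278,171) has not moved. I'll let it settle, check numerically and hand in.

step_arm:
  plan:
    - [[0,0,0,0,0.1],[0,0,0,0,0.1],[0,0,0,0,0.1],[0,0,0,0,0.1],[0,0,0,0,0.1],[0,0,0,0,0.1],[0,0,0,0,0.1],[0,0,0,0,0.1]]

```text
t: 14.37
eef_pos: [328.2, 29.8, 272.0]
tcp_rot: [3.142, -0.0, 0.974]
ft_force: [0.2, -0.1, -0.4]
opening: 0.551
grip_force: 0.0
```

step_arm:
  plan:
    - [[0,0,0,0,0.1],[0,0,0,0,0.1],[0,0,0,0,0.1],[0,0,0,0,0.1],[0,0,0,0,0.1],[0,0,0,0,0.1],[0,0,0,0,0.1],[0,0,0,0,0.1]]

```text
t: 15.03
eef_pos: [328.2, 29.8, 271.9]
tcp_rot: [3.142, -0.0, 0.974]
ft_force: [0.3, 0.3, 0.4]
opening: 0.547
grip_force: 0.0
```

```bash
python3 - <<'E'
from h import *
def red(im,x,y,r=5):
    im=im.astype(float)[y-r:y+r+1,x-r:x+r+1]
    w=np.clip(im[...,2]-np.maximum(im[...,0],im[...,1])-60,0,None)
    yy,xx=np.mgrid[-r:r+1,-r:r+1];return (x+(w*xx).sum()/w.sum(),y+(w*yy).sum()/w.sum())
def blue():
    s=env.read_camera("side")[165:195,325:345].astype(int);return np.argwhere(s[...,0]>s[...,2]+50).mean(0)
print(red(cv2.imread("pics/t3.png"),278,171,4),red(env.read_camera("top"),278,171,4))
a=blue()
for _ in range(5):b=blue();print(b)
if abs(b-a).max()<.3: print(env.job_done())
E
```

```text
(np.float64(277.91336633663366), np.float64(170.75742574257427)) (np.float64(277.90304709141276), np.float64(170.76454293628808))
[13.3  9.9]
[13.3  9.9]
[13.3  9.9]
[13.3  9.9]
[13.3  9.9]
the job is handed in; nothing more can be done
None
```

The job is handed in at about 15 s: the hook was pushed to its stop and pressed there at about 27 N, and the spanner now hangs still on it, handle down, with the hook facing the front; I kept the arm clear of the pliers, loupe and bottle, but only the bottle shows in my last picture.

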